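# Check the glaze jars' caps and set the loose one aside

## Task

Gently twist the blue cap of each of the three glaze jars clockwise: a sound cap comes firm when its white pointer reaches the black mark on the jar, so leave it there, pointer at the mark, and do not force it on so that the jar spins round; a cap that runs on past the mark by 30 degrees or more is loose, and must be turned that far to be sure. Set the jar with the loose cap aside for rework, standing upright and wholly on the board's red strip, and leave the sound jars standing in their places. Tip no jar over, and do not disturb the bowl, the clay or the brush.

Things in the scene. Friction and masses are not known exactly. Their poses are not given: they have to be found in the camera images.
- board: Fixed flat plywood board, 280 (its x) by 360 (its y) by 10 mm thick, lying on the table; origin: centre of its underside. The three jars stand on it in a row at its x = +65 mm, y = about -105, 0 and +105 mm, each in a printed black square outline of 80 mm; its -x side, towards the robot, carries a painted red rework strip, flush, from x = -135 to -15 mm and y = -170 to +170 mm. No raised edges; nothing stands behind the row (+x side).
- jar_a: White plastic glaze jar, loose, free-standing, all jars look alike: square body 64 by 64 mm, 54 mm high, blue round screw cap above it; 92 mm high in all, about 0.5 kg. Origin: centre of its underside; z up; a short black mark on the top (shoulder) and side lies in its +x direction. At the start its axes are within 6 degrees of the board's.
- cap_a_grip (a point): Point on the cap's axis at the height to grip it, 12 mm below the cap's flat top and 80 mm above the jar's underside. The cap is a round cylinder 46 mm across and 32 mm high; its lower rim is 6 mm above the jar's square shoulder. A white pointer line on its top and side lies in the point's +x direction.
- cap_a (a joint): Turn of this jar's cap, rad, growing clockwise seen from above; 0 when the white pointer meets the black mark on its jar's shoulder. All caps start 0.25 to 0.6 rad short of the mark (negative) and turn with a slight, even drag of about 0.015 N m. A sound cap comes firm at 0, and beyond that the jar turns on the board with it; a loose one runs on past 0, with no stop before 2.6. Which caps are loose cannot be seen beforehand: one of the three jars has a loose cap.
- jar_b: White plastic glaze jar, loose, free-standing, all jars look alike: square body 64 by 64 mm, 54 mm high, blue round screw cap above it; 92 mm high in all, about 0.5 kg. Origin: centre of its underside; z up; a short black mark on the top (shoulder) and side lies in its +x direction. At the start its axes are within 6 degrees of the board's.
- cap_b_grip (a point): Point on the cap's axis at the height to grip it, 12 mm below the cap's flat top and 80 mm above the jar's underside. The cap is a round cylinder 46 mm across and 32 mm high; its lower rim is 6 mm above the jar's square shoulder. A white pointer line on its top and side lies in the point's +x direction.
- cap_b (a joint): Turn of this jar's cap, rad, growing clockwise seen from above; 0 when the white pointer meets the black mark on its jar's shoulder. All caps start 0.25 to 0.6 rad short of the mark (negative) and turn with a slight, even drag of about 0.015 N m. A sound cap comes firm at 0, and beyond that the jar turns on the board with it; a loose one runs on past 0, with no stop before 2.6. Which caps are loose cannot be seen beforehand: one of the three jars has a loose cap.
- jar_c: White plastic glaze jar, loose, free-standing, all jars look alike: square body 64 by 64 mm, 54 mm high, blue round screw cap above it; 92 mm high in all, about 0.5 kg. Origin: centre of its underside; z up; a short black mark on the top (shoulder) and side lies in its +x direction. At the start its axes are within 6 degrees of the board's.
- cap_c_grip (a point): Point on the cap's axis at the height to grip it, 12 mm below the cap's flat top and 80 mm above the jar's underside. The cap is a round cylinder 46 mm across and 32 mm high; its lower rim is 6 mm above the jar's square shoulder. A white pointer line on its top and side lies in the point's +x direction.
- cap_c (a joint): Turn of this jar's cap, rad, growing clockwise seen from above; 0 when the white pointer meets the black mark on its jar's shoulder. All caps start 0.25 to 0.6 rad short of the mark (negative) and turn with a slight, even drag of about 0.015 N m. A sound cap comes firm at 0, and beyond that the jar turns on the board with it; a loose one runs on past 0, with no stop before 2.6. Which caps are loose cannot be seen beforehand: one of the three jars has a loose cap.
- bowl: Bystander: black plastic bowl, 130 mm across the rim, 55 mm high; origin: centre of its underside.
- clay: Bystander: grey round lump of clay, 86 mm across, 68 mm high; origin: centre of its underside.
- brush: Bystander: wooden brush lying on the table, along its x; origin: under its middle.
Not all that is in view belongs to the job. Leave any green or pink look-alike of the jar_c alone.

How it is judged:
By the outcome, as a careful person would: the job done as asked, in the order asked, and still so for the second after the job is handed in, with the robot touching nothing.
It also fails if it takes over 64 s, if anything falls off the work surface, if the arm or the gripper's body presses on something with over 40 N, if the wrist force passes 120 N, or if a joint passes its speed limit or range.

## Robot

A 6-joint arm with a two-finger parallel gripper is mounted at the origin on the work surface. World frame = base frame: x ahead of the robot, y to its left, z up, the work surface at z = 0. Lengths are in m, angles in rad, forces in N, time in s.
With the tool pointing down it reaches from about 0.35 to 0.8 m from the base axis. Payload 7.3 kg.
Tool frame: the origin (TCP) lies on the centre line of the jaws, within the pads' length; the fingertips stand 14 mm ahead of it and the grasp point (between the pads) lies 5 mm behind it; z points along the fingers, y is the line along which they close (so a half turn about z gives the same grasp; the last joint's range is limited). The gripper opens to 85 mm and grips with 20 to 120 N. Pads are 22 mm wide; open, the fingers measure 114 mm over their backs; the gripper's body (76 mm by 85 mm) begins 54 mm behind the grasp point. The pads swing forward as they close: fully open they stand 13 mm farther back than shut.
Start: joints at [1.038, 0.342, 1.524, -0, 1.275, -0.146], TCP at [0.198, 0.486, 0.245] pointing down, gripper open.
Joint ranges: [-2.53, 2.53], [-0.77, 2.02], [0.04, 2.7], [-1, 4.14], [0.28, 2.66], [-3.11, 3.11]. Speed limits (rad/s): [2.57, 2.57, 3.14, 3.14, 3.14, 3.14].

## Interface

Orientations are given as a unit quaternion [x, y, z, w].
In Python, from bench import bot gives the robot as it stands. The module is installed in compiled form; this text tells all that it offers. Calls block until the motion is done:
- bot.movep(position, orientation): joint-space move of the TCP to a pose.
- bot.movel(position, speed=0.15, ori=None, stop_force=None): straight line of the TCP; ori=None keeps the orientation; speed is the mean speed in m/s. With stop_force (N) it stops when the force on the tool has changed by that much, and returns True; else False.
- bot.movej(angles): joint-space move.
- bot.grip(opening, squeeze=None): opening from 0.0 (shut) to 1.0 (fully open); squeeze is the grip in N (None keeps the last); returns when the fingers have stopped.
- bot.dwell(seconds).
- bot.solve_ik(position, orientation): joint angles nearest the present ones, or None.
- bot.camera(name): name is "scene" or "top" or "wrist"; returns (picture, depth): 480x640x3 uint8, red, green, blue; 480x640 float32, m along the optical axis (not along the pixel's ray), 0 where there is no reading.
- bot.get_calibration(name): a dict with "mtx" (3x3 intrinsics, pixels), "k1" (the pictures are not rectified: a ray, as slopes to the right and down, at radius r is drawn at 1 + k1 r^2 times it, then the intrinsics apply), "R" (3x3) and "t" (3): a world point X has camera coordinates R X + t. Camera axes: x right, y down, z forward; pixel columns grow to the right and rows downward; lengths in m; the calibration is good to about 2 mm. A picture is of the moment at which its call begins: read the wrist's pose just before it. get_calibration takes no time and is no camera call; for the wrist camera it gives the pose at the moment of the call.
A pose or a line that the arm cannot do raises bot.Unreachable and nothing moves.
- bot.hand_in(): hands the job in; it is judged then, once.
Trained networks look in the newest picture that a camera, given by its name, has taken for a name from the list of things; names that differ only in an ending like _2 or _b are one class to them, and where a whole thing is asked for, a point or a joint stands for the part that bears it (a point fixed in the world has none). Each returns a list of dicts, best first, with "conf" (0 to 1); they miss things now and then, are a little off and sometimes report something else, mostly with a low value. They report only what shows in the picture. A call takes as long as a camera call. They do not tell look-alikes from the thing itself.
- bot.cut_out(camera, thing): "mask" (480x640 bool, what is visible of it) and "box" ([centre column, centre row, width, height] as shares, 0 to 1, of the picture: columns of its width, rows of its height, round what is visible of it).
- bot.pinpoint(camera, thing): "location" ([row, column] as shares, 0 to 1, of the picture: columns of its width, rows of its height: a listed point, or the origin of a listed thing).
Readings, each from a call of its own:
- bot.get_t(): time.
- bot.get_q(): joint angles.
- bot.get_qd(): joint speeds.
- bot.get_joint_efforts(): joint torques, N m.
- bot.get_tcp_pos(): TCP position.
- bot.get_tool_rot(): TCP orientation.
- bot.get_contact_force(): force on the tool from outside, world axes, zero at the start.
- bot.get_ft_torque(): the same for the moment, N m.
- bot.get_gripper_width(): opening from 0.0 (shut) to 1.0 (fully open).
- bot.get_grip_force(): force on a finger pad.
Only numpy, scipy, OpenCV 4.12 (cv2) and the standard library are available. Lean on these libraries where they do the work, as an engineer would, in place of code of your own. Each camera call takes 0.05 s, during which the arm holds its last target. There are 200 camera calls.

## Working session

There is one attempt and no reset: what is moved stays moved. The work goes in short steps, each a Python script; the robot and the scene stay as the last script left them, time stands still between calls to the robot, and variables do not carry over. Pictures are saved under pics/ and viewed, at most 10 in all, crops included, and the job is handed in when it is done.

```bash
ls; mkdir -p pics
python3 - <<'E'
from bench import bot
import cv2,numpy as np
for n in("scene","top"):
    p,d=bot.camera(n); cv2.imwrite(f"pics/{n}0.png",p[:,:,::-1]); np.savez(f"{n}0.npz",p=p,d=d)
    c=bot.get_calibration(n); print(n,c)
print(bot.get_t(),bot.get_tool_rot(),bot.get_tcp_pos())
E
```

```text
pics
scene {'mtx': array([[546.20040294,   0.        , 325.21805428],
       [  0.        , 546.20040294, 241.14351584],
       [  0.        ,   0.        ,   1.        ]]), 'k1': 0.010032548840332086, 'R': array([[ 0.39973664,  0.91649052, -0.01599174],
       [ 0.60231684, -0.27577768, -0.74910686],
       [-0.69095951,  0.28981337, -0.66225612]]), 't': array([-0.27089251, -0.31437062,  2.02762865])}
top {'mtx': array([[463.48467809,   0.        , 313.96267435],
       [  0.        , 463.48467809, 240.75847269],
       [  0.        ,   0.        ,   1.        ]]), 'k1': -0.06584905438057215, 'R': array([[ 0.02559891, -0.99953855,  0.0163519 ],
       [-0.98319744, -0.02813107, -0.18036476],
       [ 0.18074152, -0.01146001, -0.98346386]]), 't': array([-0.0250144 ,  0.63158063,  1.18135483])}
0.1 [ 1.92178419e-01  9.81359759e-01 -6.53355443e-04 -2.26813643e-04] [0.19784034 0.48593104 0.24469151]
```

View pics/top0.png

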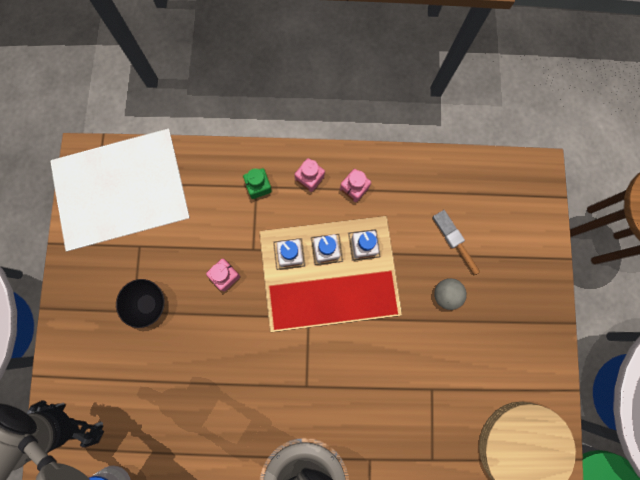

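View pics/scene0.png

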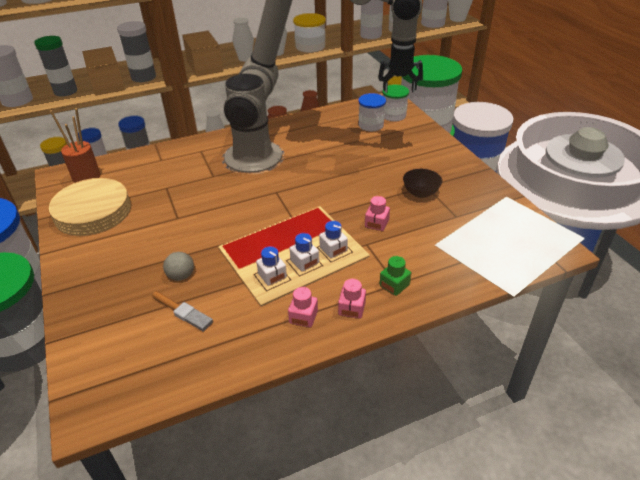

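Top view: the blue-capped white jars are at about px (289,250), (326,245) and (367,242), on the board with the red strip at (333,300). The look-alikes to leave alone are pink at (222,275), (310,174) and (355,184), and green at (257,183). The three jars with blue caps on the board fit the description. Next I'll localise them and look from close by.

```bash
cat > h.py <<'E'
from bench import bot
import cv2,numpy as np
from scipy.spatial.transform import Rotation as Ro
def ray2z(c,uv,z):
    uv=np.atleast_2d(np.asarray(uv,float)); K=c["mtx"]
    D=np.array([c["k1"],0,0,0,0.])
    n=cv2.undistortPoints(uv.reshape(-1,1,2),K,D).reshape(-1,2)
    d=np.c_[n,np.ones(len(n))]@c["R"]; o=-c["R"].T@c["t"]
    return o+d*((z-o[2])/d[:,2])[:,None]
def proj(c,X):
    X=np.atleast_2d(X)
    return cv2.projectPoints(X.astype(float),cv2.Rodrigues(c["R"])[0],c["t"],c["mtx"],np.array([c["k1"],0,0,0,0.]))[0].reshape(-1,2)
def blobs(m,amin):
    n,l,s,ce=cv2.connectedComponentsWithStats(m.astype(np.uint8))
    return [(l==i,s[i],ce[i]) for i in range(1,n) if s[i,4]>amin]
def down(yaw): # tool z down; tool y axis (closing line) at angle yaw+90 from world x
    return (Ro.from_euler('z',yaw)*Ro.from_euler('x',np.pi)).as_quat()
E
python3 - <<'E'
from h import *
f=np.load("top0.npz");p=f["p"].astype(int);c=bot.get_calibration("top")
hsv=cv2.cvtColor(f["p"],cv2.COLOR_RGB2HSV)
red=((hsv[...,0]<6)|(hsv[...,0]>174))&(hsv[...,1]>200)&(hsv[...,2]>80)
b=max(blobs(red,500),key=lambda x:x[1][4]); ct=np.argwhere(b[0])[:,::-1].astype(float)
w=ray2z(c,ct,0.01)[:,:2]
r=cv2.minAreaRect((w*1000).astype(np.float32));print("red",r,cv2.boxPoints(r))
blue=(hsv[...,0]>100)&(hsv[...,0]<125)&(hsv[...,1]>150)
for m,s,ce in blobs(blue,60):
    print(ce,s,ray2z(c,ce,0.09),f["d"][int(ce[1]),int(ce[0])])
w=bot.get_calibration("wrist");R=Ro.from_quat(bot.get_tool_rot()).as_matrix()
o=-w["R"].T@w["t"];print("cam in tool",R.T@(o-bot.get_tcp_pos()),R.T@w["R"].T, w["mtx"][0],w["k1"])
E
```

```text
red ((479.59765625, -64.74501037597656), (114.85568237304688, 334.1063232421875), 8.635649681091309) [[ 397.73773   91.79147]
 [ 447.904   -238.52713]
 [ 561.4576  -221.2815 ]
 [ 511.29132  109.03711]]
[367.09090909 241.74747475] [359 233  17  17 198] [[ 0.62742114 -0.1461301   0.09      ]] 1.195927
[327.04081633 245.93367347] [319 237  17  18 196] [[ 0.61338468 -0.04184064  0.09      ]] 1.1893086
[289.14213198 250.59390863] [281 241  16  18 197] [[0.59834586 0.05609518 0.09      ]] 1.1884823
[ 22.5788835  327.24757282] [ 12 293  22  65 824] [[0.37924493 0.73385782 0.09      ]] 1.7652936
[606.2896664 389.9194467] [ 593  355   32   75 1229] [[ 0.25814465 -0.76819107  0.09      ]] 1.7735542
cam in tool [ 0.07562158 -0.00065239 -0.1287741 ] [[-7.66748661e-04 -9.55322128e-01 -2.95565635e-01]
 [ 9.99999577e-01 -8.82915877e-04  2.59572591e-04]
 [-5.08935032e-04 -2.95565311e-01  9.55322400e-01]] [414.87691096   0.         309.94840679] -0.023675802590720278
```

Run:
```python
from h import *
bot.movep([0.61,-0.0437,0.27],down(0.151))
c=bot.get_calibration("wrist"); p,d=bot.camera("wrist")
cv2.imwrite("pics/w1.png",p[:,:,::-1]); np.savez("w1.npz",p=p,d=d,**c)
print(bot.get_t(),bot.get_q())
for n in("cap_a_grip","jar_a"):
  for r in bot.pinpoint("wrist",n):
    u=[r["location"][1]*640,r["location"][0]*480]; print(n,r["conf"],u,ray2z(c,u,0.09 if 'cap' in n else .01))
```

```text
2.5417 [-1.95145727e-01  4.88621778e-01  1.22565444e+00  1.62680818e-04
  1.42731039e+00  1.22282004e+00]
cap_a_grip 0.84 [448.12800000000004, 218.4] [[ 0.63042973 -0.1464827   0.09      ]]
jar_a 0.95 [203.52, 198.38400000000001] [[0.60034614 0.05755082 0.01      ]]
jar_a 0.84 [421.50399999999996, 196.89600000000002] [[ 0.63299575 -0.14607995  0.01      ]]
jar_a 0.82 [312.0, 194.304] [[ 0.61965801 -0.04336576  0.01      ]]
jar_a 0.75 [25.728, 231.408] [[0.5417312 0.2281086 0.01     ]]
```

View pics/w1.png

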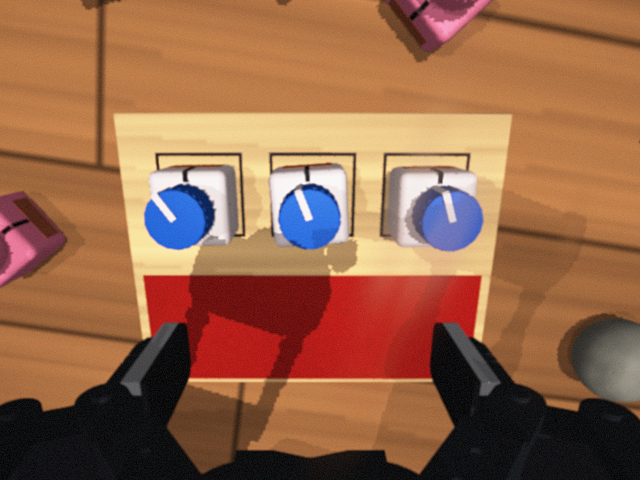

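The jars show at px (183,218), (310,216) and (450,218). All pointers are counter-clockwise of their marks, which face up in the picture (+x). Next I'll measure the cap centres and angles.

```bash
cat >> h.py <<'E'
def hullc(pts):
    m=cv2.moments(cv2.convexHull(pts.astype(np.float32))); return np.array([m["m10"],m["m01"]])/m["m00"],m["m00"]
T=np.linspace(0,2*np.pi,72,endpoint=False); CIR=np.c_[np.cos(T),np.sin(T)]
def jar(p,c,guess,zb=0.01,dbg=False):
    """cap centre xy, pointer angle, mark angle (world)"""
    hsv=cv2.cvtColor(p,cv2.COLOR_RGB2HSV).astype(int)
    blue=(hsv[...,0]>100)&(hsv[...,0]<130)&(hsv[...,1]>90)&(hsv[...,2]>60)
    blue=cv2.morphologyEx(blue.astype(np.uint8),cv2.MORPH_OPEN,np.ones((3,3)))
    xy=np.array(guess,float)
    def cyl(xy): return proj(c,np.r_[np.c_[xy+.023*CIR,np.full(72,zb+.092)],np.c_[xy+.023*CIR,np.full(72,zb+.060)]])
    L=[b for b in blobs(blue,100)]
    u=proj(c,[*xy,zb+.08])[0]; b=min(L,key=lambda b:np.hypot(*(b[2]-u)))
    mc,ma=hullc(np.argwhere(b[0])[:,::-1])
    for _ in range(6):
        pc,pa=hullc(cyl(xy)); xy=xy+(ray2z(c,mc,zb+.08)-ray2z(c,pc,zb+.08))[0,:2]
    g=p.astype(int)
    def angle(sel,z,r0,r1,box=None):
        uv=np.argwhere(sel)[:,::-1]; w=ray2z(c,uv,z)[:,:2]-xy; r=np.hypot(*w.T)
        k=(r>r0)&(r<r1)
        return uv[k],w[k]
    u0=proj(c,[*xy,zb+.08])[0]; yy,xx=np.mgrid[:480,:640]; near=np.hypot(xx-u0[0],yy-u0[1])<160
    uv,w=angle(near&(hsv[...,1]<110)&(hsv[...,2]>150),zb+.092,.006,.0205); pt=np.arctan2(*w.mean(0)[::-1]); n1=len(w)
    dark=near&(g.max(2)<90)
    uv,w=angle(dark,zb+.054,.0235,.0315); a=np.arctan2(w[:,1],w[:,0]); k=abs(a)<.5; 
    mk=np.arctan2(*w[k].mean(0)[::-1]) if k.any() else np.nan
    return dict(xy=xy.round(4),area=round(ma/pa,3),pt=round(pt,3),mk=round(mk,3),n=(n1,int(k.sum())))
E
python3 - <<'E'
from h import *
f=np.load("w1.npz");c={k:f[k] for k in("mtx","R","t")};c["k1"]=float(f["k1"]);p=f["p"]
hsv=cv2.cvtColor(p,cv2.COLOR_RGB2HSV)
red=((hsv[...,0]<6)|(hsv[...,0]>174))&(hsv[...,1]>200)&(hsv[...,2]>60)
for y in(278,376):
  x=np.flatnonzero(red[y]);print("red",ray2z(c,[[x[0],y],[x[-1],y]],.01)[:,:2])
v=p.copy()
for g in((.634,-.148),(.618,-.0437),(.602,.06)):
    j=jar(p,c,g);print(j, "dq",j["pt"]-j["mk"])
    for a,z,r,col in((j["pt"],.102,.02,(255,0,0)),(j["mk"],.064,.032,(0,255,0))):
        e=proj(c,np.array([[*j["xy"],z],[*(j["xy"]+r*np.array([np.cos(a),np.sin(a)])),z]])).astype(int)
        cv2.line(v,e[0].tolist(),e[1].tolist(),col,1)
    for q in proj(c,np.c_[j["xy"]+.023*CIR,np.full(72,.102)]).astype(int): v[q[1],q[0]]=(255,255,0)
cv2.imwrite("pics/w1b.png",cv2.resize(v[140:270,120:500,::-1],None,fx=2.1,fy=2.1,interpolation=cv2.INTER_CUBIC))
E
```

```text
red [[ 0.51062805  0.11076977]
 [ 0.56169134 -0.22230153]]
red [[ 0.40339427  0.0585085 ]
 [ 0.44313496 -0.20047446]]
{'xy': array([ 0.629 , -0.1494]), 'area': 0.751, 'pt': np.float64(2.616), 'mk': np.float64(0.274), 'n': (813, 18)} dq 2.342
{'xy': array([ 0.6159, -0.0415]), 'area': 0.925, 'pt': np.float64(0.535), 'mk': np.float64(0.221), 'n': (176, 32)} dq 0.31400000000000006
{'xy': array([0.6004, 0.0565]), 'area': 0.915, 'pt': np.float64(0.787), 'mk': np.float64(0.183), 'n': (174, 33)} dq 0.6040000000000001
```

View pics/w1b.png

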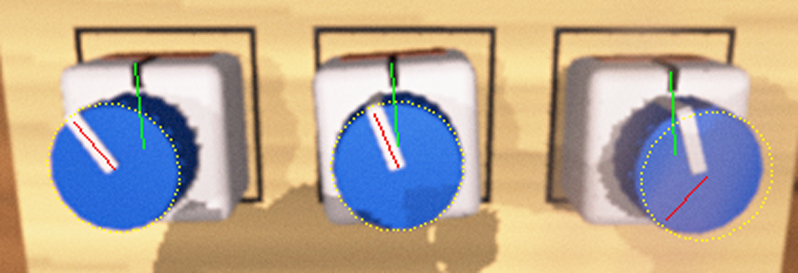

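The overlay fits the middle jar, but the left and right caps are off because my mask misses the shaded cap side and the glare. I'll fix the mask and refine from close by, with the middle jar first.

```bash
sed -i 's/^    blue=(hsv.*$/    q=cv2.GaussianBlur(p,(3,3),0).astype(int); blue=(q[...,2]-q[...,0]>22)\&(q[...,2]-q[...,1]>8)/' h.py
cat >> h.py <<'E'
def look(guess,name,zb=0.01,view=True):
    c=bot.get_calibration("wrist"); p,d=bot.camera("wrist"); j=jar(p,c,guess,zb)
    v=p.copy()
    for a,z,r,col in((j["pt"],.092,.02,(255,0,0)),(j["mk"],.054,.032,(0,255,0))):
        e=proj(c,np.array([[*j["xy"],zb+z],[*(j["xy"]+r*np.array([np.cos(a),np.sin(a)])),zb+z]])).astype(int)
        cv2.line(v,e[0].tolist(),e[1].tolist(),col,1)
    for q in proj(c,np.c_[j["xy"]+.023*CIR,np.full(72,zb+.092)]).astype(int):
        if 0<=q[1]<480 and 0<=q[0]<640: v[q[1],q[0]]=(255,255,0)
    cv2.imwrite(f"pics/{name}.png",v[:,:,::-1]); np.savez(name+".npz",p=p,d=d,**c)
    print(name,j,"short",round(j["pt"]-j["mk"],3),"t",round(bot.get_t(),2)); return j
E
python3 - <<'E'
from h import *
f=np.load("w1.npz");c={k:f[k] for k in("mtx","R","t")};c["k1"]=float(f["k1"])
for g in((.634,-.148),(.618,-.0437),(.602,.06)): print(jar(f["p"],c,g))
bot.movep([.616,-.042,.165],down(.40))
look((.616,-.042),"m1")
E
```

```text
{'xy': array([ 0.63  , -0.1481]), 'area': 0.837, 'pt': np.float64(2.51), 'mk': np.float64(0.237), 'n': (722, 23)}
{'xy': array([ 0.6157, -0.0415]), 'area': 0.961, 'pt': np.float64(0.526), 'mk': np.float64(0.218), 'n': (176, 31)}
{'xy': array([0.6005, 0.0566]), 'area': 0.946, 'pt': np.float64(0.789), 'mk': np.float64(0.183), 'n': (174, 33)}
m1 {'xy': array([ 0.6162, -0.0414]), 'area': 0.955, 'pt': np.float64(0.538), 'mk': np.float64(0.218), 'n': (347, 72)} short 0.32 t 3.19
```

View pics/m1.png

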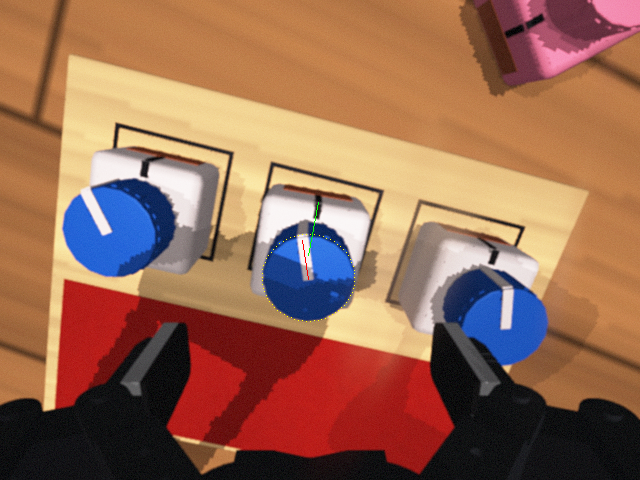

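The overlay fits well here: the middle cap is at px (308,278), 0.32 rad short of its mark. Now I'll grip it and turn most of the way, watching the torque.

```bash
cat >> h.py <<'E'
def tz(n=4): return np.mean([bot.get_ft_torque()[2] for _ in range(n)])
def take(xy,yaw,zb=0.01,sq=20):
    bot.movep([*xy,.165],down(yaw)); 
    print("hit",bot.movel([*xy,zb+.075],speed=.12,stop_force=8))
    bot.grip(0.0,squeeze=sq); print("w",bot.get_gripper_width(),"F",np.round(bot.get_contact_force(),2),"tz",round(tz(),4),"t",round(bot.get_t(),2))
def twist(total,step=.05,lim=None,base=0):
    q=np.array(bot.get_q()); q0=q[5]; out=[]
    n=int(np.ceil(total/step))
    for i in range(n):
        q[5]=q0+min(total,(i+1)*step); bot.movej(q); bot.dwell(.05); m=tz(); out.append(round(m,4))
        if lim and abs(m-base)>lim: break
    print("turned",round(bot.get_q()[5]-q0,3),"tz",out,"t",round(bot.get_t(),2)); return bot.get_q()[5]-q0
E
python3 - <<'E'
from h import *
f=np.load("m1.npz");c={k:f[k] for k in("mtx","R","t")};c["k1"]=float(f["k1"])
for g in((.63,-.148),(.602,.057)): print(jar(f["p"],c,g))
take((.6162,-.0414),.54)
twist(.22)
print(bot.get_contact_force(),[tz() for _ in range(3)])
E
```

```text
{'xy': array([ 0.6317, -0.146 ]), 'area': 0.891, 'pt': np.float64(0.51), 'mk': np.float64(0.175), 'n': (304, 73)}
{'xy': array([0.6005, 0.0565]), 'area': 0.952, 'pt': np.float64(0.805), 'mk': np.float64(0.185), 'n': (381, 90)}
hit False
w 0.5324074787270683 F [-0.67  2.19  3.73] tz -0.0517 t 4.71
turned 0.219 tz [np.float64(0.0444), np.float64(-0.0028), np.float64(-0.0295), np.float64(0.0236), np.float64(-0.0211)] t 6.21
[-1.20482798  2.07913597  3.35283221] [np.float64(-0.02108052613501489), np.float64(-0.02108052613501489), np.float64(-0.02108052613501489)]
```

Single torque readings scatter by about 0.04 N m, which is too noisy to rely on. Vision during the grip is the better monitor, so I'll check what it gives.

```bash
sed -i 's/def jar(p,c,guess,zb=0.01,dbg=False)/def jar(p,c,guess,zb=0.01,fix=False)/; s/for _ in range(6):/for _ in range(0 if fix else 6):/; s/mc,ma=hullc(np.argwhere(b\[0\])\[:,::-1\])/mc,ma=hullc(np.argwhere(b[0])[:,::-1]); pa=1/; s/def look(guess,name,zb=0.01,view=True)/def look(guess,name,zb=0.01,fix=False)/; s/j=jar(p,c,guess,zb)/j=jar(p,c,guess,zb,fix)/' h.py
python3 - <<'E'
from h import *
x=bot.get_tcp_pos()[:2]; print(bot.get_tcp_pos()); look(x,"m2",fix=True)
E
```

```text
[ 0.61640977 -0.04118211  0.08568498]
m2 {'xy': array([ 0.6164, -0.0412]), 'area': 18172.5, 'pt': np.float64(0.29), 'mk': np.float64(0.209), 'n': (480, 175)} short 0.081 t 6.26
```

View pics/m2.png

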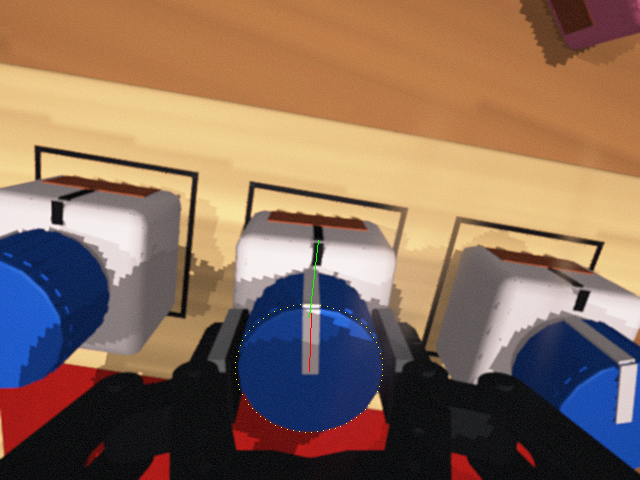

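The picture shows the cap held at px (310,370), with pointer and mark both visible and about 0.09 rad left to turn. I'll turn on in small steps and track both by sight.

```bash
cat >> h.py <<'E'
def watch(name,steps):
    L=[]
    for i,s in enumerate(steps):
        if s: twist(s,step=.3)
        L.append(look(np.array(bot.get_tcp_pos()[:2]),f"{name}_{i}",fix=True))
    return L
E
python3 - <<'E'
from h import *
watch("mt",[.08,.04,.04])
E
```

```text
turned 0.078 tz [np.float64(0.0283)] t 6.56
mt_0 {'xy': array([ 0.6164, -0.0412]), 'area': 18173.5, 'pt': np.float64(0.21), 'mk': np.float64(0.209), 'n': (398, 169)} short 0.001 t 6.61
turned 0.038 tz [np.float64(0.004)] t 6.91
mt_1 {'xy': array([ 0.6167, -0.0414]), 'area': 18178.0, 'pt': np.float64(0.177), 'mk': np.float64(0.179), 'n': (362, 176)} short -0.002 t 6.96
turned 0.039 tz [np.float64(0.0044)] t 7.26
mt_2 {'xy': array([ 0.6169, -0.0415]), 'area': 18195.0, 'pt': np.float64(0.128), 'mk': np.float64(0.137), 'n': (348, 171)} short -0.009 t 7.31
```

The mark followed the pointer (0.209 → 0.137 rad), so the middle cap is sound and firm with its pointer at the mark. I'll release it and go on to the right jar.

```bash
cat >> h.py <<'E'
def letgo():
    bot.grip(1.0); p=np.array(bot.get_tcp_pos()); bot.movel([p[0],p[1],.165],speed=.15)
E
python3 - <<'E'
from h import *
letgo(); look((.6165,-.0414),"m3")
bot.movep([.6317,-.146,.165],down(.47)); j=look((.6317,-.146),"r1")
assert abs(j["xy"]-[.6317,-.146]).max()<.004 and .2<j["pt"]-j["mk"]<.65
take(j["xy"],j["pt"])
twist(j["pt"]-j["mk"]-.06,step=.3)
watch("rt",[0,.04,.035,.035])
E
```

```text
m3 {'xy': array([ 0.6168, -0.0418]), 'area': 0.952, 'pt': np.float64(0.159), 'mk': np.float64(0.149), 'n': (358, 67)} short 0.01 t 8.52
r1 {'xy': array([ 0.6307, -0.1457]), 'area': 0.953, 'pt': np.float64(0.483), 'mk': np.float64(0.159), 'n': (340, 72)} short 0.324 t 9.08
hit False
w 0.5325219092615817 F [-1.6   1.57  5.11] tz -0.0671 t 10.59
turned 0.26 tz [np.float64(0.0074)] t 11.0
rt_0 {'xy': array([ 0.6309, -0.1456]), 'area': 18173.0, 'pt': np.float64(0.201), 'mk': np.float64(0.153), 'n': (392, 170)} short 0.048 t 11.05
turned 0.038 tz [np.float64(0.075)] t 11.35
rt_1 {'xy': array([ 0.6309, -0.1456]), 'area': 18175.0, 'pt': np.float64(0.168), 'mk': np.float64(0.152), 'n': (370, 166)} short 0.016 t 11.4
turned 0.034 tz [np.float64(0.0001)] t 11.7
rt_2 {'xy': array([ 0.631 , -0.1457]), 'area': 18168.0, 'pt': np.float64(0.128), 'mk': np.float64(0.133), 'n': (347, 174)} short -0.005 t 11.75
turned 0.034 tz [np.float64(-0.0156)] t 12.05
rt_3 {'xy': array([ 0.6312, -0.1458]), 'area': 18184.0, 'pt': np.float64(0.094), 'mk': np.float64(0.091), 'n': (324, 173)} short 0.003 t 12.1
```

On the right jar too the mark followed the pointer (0.152 → 0.091 rad), so it is sound. Next is the left jar, which should be the loose one. I'll turn it to the mark, check, then go past it.

Run:
```python
from h import *
letgo(); look((.631,-.1457),"r3")
bot.movep([.6005,.0565,.165],down(.7)); j=look((.6005,.0565),"l1")
assert abs(j["xy"]-[.6005,.0565]).max()<.004 and .2<j["pt"]-j["mk"]<.7
take(j["xy"],j["pt"])
twist(j["pt"]-j["mk"]-.06,step=.3)
L=watch("lt",[0,.06,.04,.04])
if L[-1]["pt"]-L[-1]["mk"]<-.045 and abs(L[-1]["mk"]-L[0]["mk"])<.03:
    watch("lu",[.15,.2,.2,.1])
```

```text
r3 {'xy': array([ 0.6311, -0.146 ]), 'area': 0.956, 'pt': np.float64(0.113), 'mk': np.float64(0.105), 'n': (348, 75)} short 0.008 t 13.31
l1 {'xy': array([0.6006, 0.0571]), 'area': 0.951, 'pt': np.float64(0.745), 'mk': np.float64(0.157), 'n': (344, 79)} short 0.588 t 14.19
hit False
w 0.5320153039513399 F [-1.35  0.29  5.13] tz 0.0145 t 15.7
turned 0.523 tz [np.float64(0.0596), np.float64(0.0318)] t 16.52
lt_0 {'xy': array([0.6008, 0.0572]), 'area': 18190.0, 'pt': np.float64(0.199), 'mk': np.float64(0.154), 'n': (402, 174)} short 0.045 t 16.57
turned 0.057 tz [np.float64(0.0201)] t 16.88
lt_1 {'xy': array([0.6008, 0.0572]), 'area': 18182.5, 'pt': np.float64(0.152), 'mk': np.float64(0.157), 'n': (373, 176)} short -0.005 t 16.93
turned 0.038 tz [np.float64(0.0593)] t 17.23
lt_2 {'xy': array([0.6008, 0.0572]), 'area': 18188.5, 'pt': np.float64(0.118), 'mk': np.float64(0.155), 'n': (334, 173)} short -0.037 t 17.27
turned 0.038 tz [np.float64(-0.0135)] t 17.57
lt_3 {'xy': array([0.6008, 0.0572]), 'area': 18204.5, 'pt': np.float64(0.072), 'mk': np.float64(0.157), 'n': (262, 175)} short -0.085 t 17.62
turned 0.146 tz [np.float64(0.0076)] t 17.94
lu_0 {'xy': array([0.6008, 0.0572]), 'area': 18181.0, 'pt': np.float64(-0.055), 'mk': np.float64(0.158), 'n': (155, 180)} short -0.213 t 17.99
turned 0.195 tz [np.float64(0.0322)] t 18.35
lu_1 {'xy': array([0.6008, 0.0572]), 'area': 18200.5, 'pt': np.float64(-0.289), 'mk': np.float64(0.157), 'n': (128, 175)} short -0.446 t 18.4
turned 0.195 tz [np.float64(0.0308)] t 18.76
lu_2 {'xy': array([0.6008, 0.0572]), 'area': 18205.0, 'pt': np.float64(-0.479), 'mk': np.float64(0.16), 'n': (141, 189)} short -0.639 t 18.81
turned 0.096 tz [np.float64(0.0319)] t 19.11
lu_3 {'xy': array([0.6007, 0.0572]), 'area': 18222.0, 'pt': np.float64(-0.569), 'mk': np.float64(0.162), 'n': (131, 195)} short -0.731 t 19.16
```

The left cap ran on about 0.72 rad (41°) past a mark that stayed still, so it is the loose one. I'll carry that jar to the red strip.

Run:
```python
from h import *
bot.grip(0.0,squeeze=40)
p=np.array(bot.get_tcp_pos()); t=np.array([.4676,.0144])
bot.movel([p[0],p[1],p[2]+.05],speed=.1)
print("F",bot.get_contact_force(),bot.get_gripper_width())
bot.movel([*t,p[2]+.05],speed=.1)
bot.movel([*t,p[2]+.006],speed=.06)
print("hit",bot.movel([*t,p[2]-.002],speed=.02,stop_force=3), bot.get_tcp_pos()[2]-p[2])
bot.grip(1.0); bot.movel([*t,.2],speed=.12)
bot.movep([.53,-.045,.27],down(.151)); c=bot.get_calibration("wrist")
for n,g in(("f_l",t),("f_m",(.6168,-.0418)),("f_r",(.6311,-.146))): look(g,n)
```

```text
F [ 0.63304175 -0.21080066 -5.25864537] 0.5245677190128788
hit True -2.0779434744683245e-05
f_l {'xy': array([0.468 , 0.0141]), 'area': 0.943, 'pt': np.float64(-0.56), 'mk': np.float64(0.165), 'n': (128, 40)} short -0.725 t 25.25
f_m {'xy': array([ 0.6161, -0.0418]), 'area': 1.002, 'pt': np.float64(0.134), 'mk': np.float64(0.143), 'n': (228, 11)} short -0.009 t 25.3
f_r {'xy': array([ 0.631 , -0.1473]), 'area': 0.892, 'pt': np.float64(0.168), 'mk': np.float64(0.138), 'n': (222, 24)} short 0.03 t 25.35
```

View pics/f_l.png

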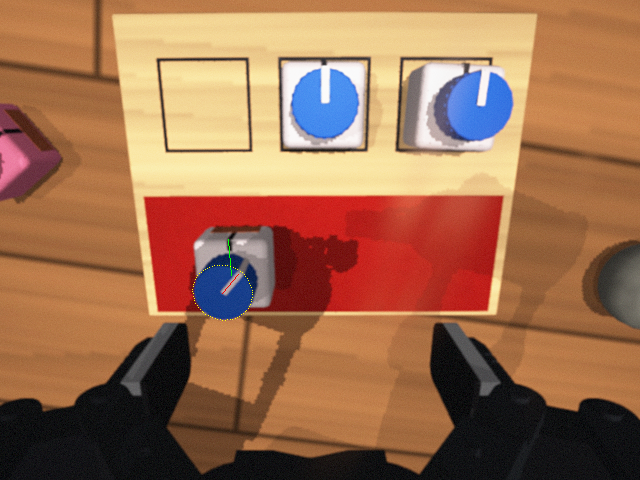

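The loose jar stands upright at px (233,268), inside the red strip. The middle jar (325,103) and right jar (470,105) stand in their outlines with pointers at their marks, and nothing else was touched.

```bash
python3 -c "
from bench import bot
print(bot.hand_in())"
```

```text
the job is handed in; nothing more can be done
None
```

The job is handed in at about 25 s robot time: the middle and right caps came firm with pointers at their marks (each jar turning about 3–4° with the cap), and the loose left jar (cap run about 41° past its mark) stands upright on the red strip.

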